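Seat a stadium-seat foot on the reader jig's pin and hold it pressed

TASK

At the signing table, pick up the blue moulded seat foot by its upright rib and slide it, tongue first and squared up with the jig, in under the reader bridge until the blind hole in its underside drops over the jig's upright pin. Then press the foot down until the sprung bed is at the bottom of its travel, and finish while still holding it pressed down there, so that the reader can read its tag: do not let go. Leave the marker, the tape roll and the steel cup where they are.

Things in the scene. Friction and masses are not known exactly. Their poses are not given: they have to be found in the camera images.
- foot_rib (a point): Centre of the upright rib (the handle) of the loose blue plastic seat foot, 0.22 kg: a plate 130 x 70 mm, 22 mm thick, with on top a rib 60 mm long (its x), 18 thick (its y), 36 tall. The point is 40 mm above the underside, 18 below the rib's top. z up; x points to the long flat end (tongue): the plate reaches 85 mm along +x, 45 along -x, 35 to each side. It starts flat on the table.
- foot_hole (a point): Centre of the mouth of the hidden blind hole in the foot's flat underside, 40 mm straight below the rib's centre; 15.5 mm in diameter, 16 mm deep. Axes as the rib's.
- foot_tongue (a point): Middle of the end face of the foot's tongue: 85 mm along the foot's x from the rib's centre, 29 mm lower than it. Axes as the rib's.
- jig: The fixed reader jig: grey plinth 230 mm (its x) by 156 mm (its y), 22 mm high. Origin on the table, under the middle of the pin's cross slot; the plinth reaches 90 mm from it along -x and 140 mm along +x. x points from the open front towards the black reader bridge. Squared up: the foot's x runs along the jig's x, the last 25 mm of the tongue under the bridge.
- bridge_lip (a point): Middle of the lower front edge of the fixed black reader bridge: 60 mm along the jig's x from its origin, 80 mm above the table. The bridge is 45 mm deep and its top 108 mm above the table; the opening under it is 118 mm wide between its two posts. Axes as the jig's.
- pin_tip (a point): Tip of the jig's fixed upright steel pin, 44 mm above the table; 12 mm in diameter, the last 4.5 mm tapering to 7. It stands up to 10 mm to either side of the jig's origin along the jig's y; axes as the jig's. It rises 8 mm above the resting bed, 14 above the lowered bed. Rib centre above the tip: foot perched on it 40 mm, dropped on the resting bed 32, bed fully down 26.
- bed (a joint): Travel of the sprung aluminium bed (150 x 100 mm, its top 36 mm above the table at rest, the pin passes through it): 0 at rest, 0.006 m when fully pressed down onto the plinth. It springs back. About 5 N starts it and 9 N bottoms it; the foot's own weight does not move it.
- marker_mid (a point): Middle of a bystander marker pen lying on the table, 137 mm long (along its x), 14 mm thick. Leave alone.
- tape_mid (a point): Centre of a bystander roll of paper tape lying flat, 90 mm in diameter, 25 mm high. Leave alone.
- cup_mid (a point): Centre of a bystander steel cup, 60 mm in diameter and 85 mm high, with pens standing up to 120 mm. Leave alone.
Things that resemble listed ones, but are neither listed nor needed, are in the scene too. There is more than one size of the part that bears foot_rib; the job needs the middle-sized.

How it is judged:
On the way:
1. the foot's hole has dropped over the pin, the foot's tongue under the bridge (horizontal distance between foot_rib and pin_tip below 0.005 m and z of foot_rib in the frame of pin_tip below 0.036 m and x of foot_tongue in the frame of jig above 0.07 m), for 0.02 s.
At the end, for the whole second after the job is handed in: Foot over the pin (rib centre within 5 mm sideways, under 29 mm above the tip), tongue under the bridge, square within 0.15 rad, level within 0.08 rad; bed pressed at least 4.5 of its 6 mm; the gripper still holds or presses the foot (over 1 N), for the last second (value of joint bed above 0.0045 m and horizontal distance between foot_rib and pin_tip below 0.005 m and z of foot_rib in the frame of pin_tip below 0.029 m and x of foot_tongue in the frame of jig above 0.07 m and angle between the x axis of foot_rib and the x axis of jig, either way round below 0.15 rad and angle between foot_rib's own z axis and vertical below 0.08 rad and contact force between the fingers and foot above 1 N); the arm keeps its last pose, push and grip.
It fails at once if the marker was moved more than 20 mm (distance of marker_mid from where it was at the start of the episode above 0.02 m).
It fails at once if the tape roll was moved more than 20 mm (distance of tape_mid from where it was at the start of the episode above 0.02 m).
It fails at once if the cup was moved more than 20 mm (distance of cup_mid from where it was at the start of the episode above 0.02 m).
It also fails if it takes over 58 s, if anything falls off the work surface, if the arm or the gripper's body presses on something with over 40 N, if the wrist force passes 120 N, or if a joint passes its speed limit or range.

ROBOT

A 7-joint arm with a two-finger parallel gripper is mounted at the origin on the work surface. World frame = base frame: x ahead of the robot, y to its left, z up, the work surface at z = 0. Lengths are in m, angles in rad, forces in N, time in s.
With the tool pointing down it reaches from about 0.4 to 0.875 m from the base axis. Payload 19.3 kg.
Tool frame: the origin (TCP) lies where the fingers leave the gripper's body, on its centre line; the fingertips stand bot.tip_reach ahead of it and the grasp point (between the pads) lies 54 mm ahead of it (bot.tip_reach is the distance from the TCP to the fingertips, in m); z points along the fingers, y is the line along which they close (so a half turn about z gives the same grasp; the last joint's range is limited). The gripper opens to 85 mm and grips with 20 to 120 N. Pads are 22 mm wide; open, the fingers measure 114 mm over their backs; the gripper's body (76 mm by 85 mm) begins 54 mm behind the grasp point. The pads swing forward as they close: fully open they stand 13 mm farther back than shut.
Start: joints at [-1.209, 0.521, -0.036, 1.599, 0.021, 1.021, -0.113], TCP at [0.262, 0.568, 0.304] pointing down, gripper open.
Joint ranges: [-2.91, 2.91], [-0.3, 2.13], [-1.5, 1.42], [0.17, 2.43], [-1.26, 4.41], [0.16, 1.93], [-2.52, 2.52]. Speed limits (rad/s): [1.89, 1.89, 2.39, 2.39, 3.01, 3.01, 3.01].

INTERFACE

Orientations are given as [roll, pitch, yaw] about the fixed x, y, z axes, in that order (R = Rz(yaw) Ry(pitch) Rx(roll)).
In Python, from workcell import bot gives the robot as it stands. The module is installed in compiled form; this text tells all that it offers.
- The arm moves only by the shell command python3 -m jog 'ROWS' [FORCE]. ROWS is JSON, a list that holds one entry, the list of rows, each a list of 7 numbers: the shift along the tool's x, y, z in mm, then the turn, a rotation vector about the tool's x, y, z in rad, then the opening, from 0 (shut) to 1 (fully open). In form: [[[tx, ty, tz, wx, wy, wz, fingers], ...]]. A call has 1 to 5 rows; each row shifts and turns the commanded pose from where the row before left it, along the tool's axes as they then stand; what a row does not reach is not made up. A row lasts 1/10 s, in which the tool goes at most 50 mm and 8.59 degrees, less where a joint would pass 70% of its speed; a pose out of reach is approached as far as the arm can. A call is refused whole if a number of a shift passes 50 or a number of a turn 0.15, either way. A call with a gripper value outside its range is refused whole. The fingers move at their own pace and stop on an object; FORCE is the grip in N (left out, the last holds). Time passes only in rows, so rows that do not move let the fingers close. It gives the time, the measured TCP pose, the force, the opening and the grip force at its end, in the units of the state.
- bot.observe(): the state, without advancing time (a new reading comes with each control period).
- bot.grab_frame(name): name is "side" or "top"; returns a dict with "img" (384x512x3 uint8, red, green, blue), "intrinsics" (3x3 intrinsics, pixels), "k1" (the pictures are not rectified: a ray, as slopes to the right and down, at radius r is drawn at 1 + k1 r^2 times it, then the intrinsics apply), "R" (3x3) and "t" (3): a world point X has camera coordinates R X + t. Camera axes: x right, y down, z forward; pixel columns grow to the right and rows downward; lengths in m; the calibration is good to about 2 mm. A picture is of the moment at which its call begins. There is no depth.
- bot.job_done(): hands the job in; it is judged then, once.
Trained networks look in a picture, given as the dict that the camera call returned (one of the last four; its "shot" number tells which), for a name from the list of things; names that differ only in an ending like _2 or _b are one class to them, and where a whole thing is asked for, a point or a joint stands for the part that bears it (a point fixed in the world has none). Each returns a list of dicts, best first, with "conf" (0 to 1); they miss things now and then, are a little off and sometimes report something else, mostly with a low value. They report only what shows in the picture. A call takes as long as a camera call. They do not tell look-alikes from the thing itself.
- bot.trace(query, picture): "region" (384x512 bool, what is visible of it).
- bot.spot_point(query, picture): "xyz" ([x, y, z] in m, in world coordinates, good to about 4 mm: a listed point, or the origin of a listed thing).
The state is a dict: "clock": time; "qpos": joint angles; "qd": joint speeds; "joint_efforts": joint torques, N m; "position": TCP position; "tool_rot": TCP orientation; "force": force on the tool from outside, world axes, zero at the start; "moment": the same for the moment, N m; "grip_width": finger opening in m; "finger_force": force on a finger pad.
Only numpy, scipy, OpenCV 4.12 (cv2) and the standard library are available. Lean on these libraries where they do the work, as an engineer would, in place of code of your own. Each camera call takes 0.05 s, during which the arm holds its last target. There are 200 camera calls.

## Working session

There is one attempt and no reset: what is moved stays moved. The work goes in short steps, Python scripts to look and compute and a shell command to move; the robot and the scene stay as the last step left them, time stands still between calls to the robot, and variables do not carry over. Pictures are saved under pics/ and viewed, at most 10 in all, crops included, and the job is handed in when it is done.

```bash
mkdir -p pics
python3 - <<'E'
from workcell import bot
import cv2,numpy as np
print(bot.tip_reach); s=bot.observe(); print(s)
for n in("top","side"):
    p=bot.grab_frame(n); cv2.imwrite(f"pics/{n}0.png",p["img"][:,:,::-1])
    print(n,p["intrinsics"],p["k1"],p["R"],p["t"])
    for q in("foot_rib","foot_hole","foot_tongue","jig","bridge_lip","pin_tip","marker_mid","tape_mid","cup_mid"):
        print(q,[(np.round(d["xyz"],3),round(d["conf"],2)) for d in bot.spot_point(q,p)])
E
```

```text
0.0726
{'clock': 0.0, 'qpos': array([-1.20922437,  0.52203173, -0.03633371,  1.59997207,  0.02120794,
        1.02112586, -0.11278061]), 'qd': array([ 1.67252270e-03, -2.74852103e-04, -5.91761549e-04,  6.55858529e-05,
       -5.94390389e-04,  4.30130240e-04, -6.48601975e-04]), 'joint_efforts': array([ 3.53589201e-05, -9.27090383e+01,  1.98003709e+00, -3.69934845e+01,
        1.78103935e-02,  7.94568274e-03, -3.42691806e-05]), 'position': array([0.26147313, 0.56740397, 0.30332745]), 'tool_rot': array([-3.14044414e+00,  8.60768888e-05,  2.70983913e+00]), 'force': array([-0.13843925,  0.64665403, -0.99836481]), 'moment': array([-0.00277656,  0.00593712,  0.00415086]), 'finger_force': 0.0, 'grip_width': 0.08520010027814054}
top [[385.7809864    0.         258.7090563 ]
 [  0.         385.7809864  182.17204275]
 [  0.           0.           1.        ]] -0.11640705691679598 [[-3.83765917e-04 -9.99727282e-01  2.33498130e-02]
 [-9.90684190e-01 -2.79966479e-03 -1.36150645e-01]
 [ 1.36178886e-01 -2.31845406e-02 -9.90412938e-01]] [-0.0754955   0.49885609  0.78889048]
foot_rib [(array([ 0.535, 
[... 974 characters left out ...]
]
foot_rib [(array([ 0.491, -0.243,  0.041]), 0.84), (array([ 0.292, -0.277,  0.056]), 0.59), (array([ 0.532, -0.391,  0.027]), 0.56), (array([ 0.5  ,  0.243, -0.001]), 0.25)]
foot_hole [(array([ 0.294, -0.28 ,  0.001]), 0.73), (array([ 0.489, -0.242,  0.001]), 0.72)]
foot_tongue [(array([ 0.56 , -0.185,  0.012]), 0.91), (array([ 0.231, -0.383,  0.013]), 0.82), (array([ 0.471, -0.398,  0.008]), 0.77)]
jig [(array([ 0.498,  0.24 , -0.001]), 0.81)]
bridge_lip [(array([0.562, 0.257, 0.076]), 0.74)]
pin_tip []
marker_mid [(array([0.375, 0.014, 0.004]), 0.69)]
tape_mid [(array([0.735, 0.001, 0.01 ]), 0.82)]
cup_mid [(array([ 0.49 , -0.241,  0.   ]), 0.73), (array([ 0.564, -0.008,  0.043]), 0.64)]
```

View pics/top0.png

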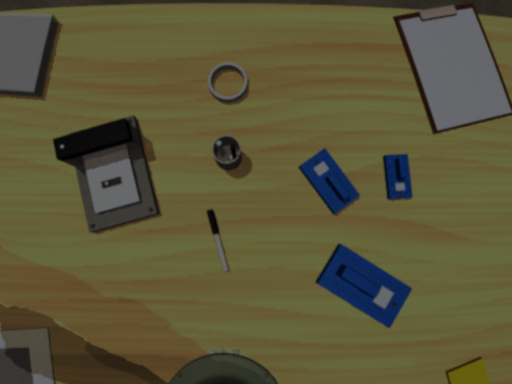

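View pics/side0.png

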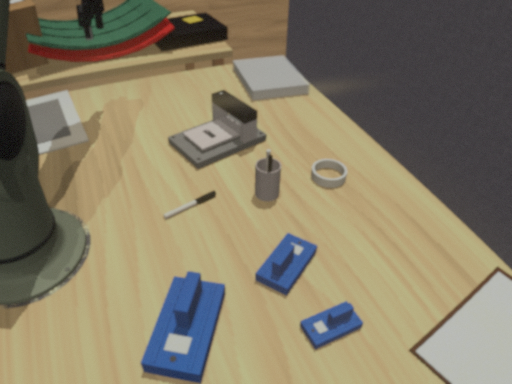

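Candidates in the top view are three blue feet: A (329,181), B (398,177, the smallest) and C (364,285, the largest). Rib to tongue measures about 85 mm on A, 60 mm on B and 119 mm on C, so A is the middle-sized one. The jig is at (110,180), with its bridge at the upper left. Next is a close crop of A and the jig.

```bash
cat > h.py <<'E'
from workcell import bot
import cv2,numpy as np
from scipy.optimize import brentq
def proj(p,X):
    X=np.atleast_2d(X); c=X@p["R"].T+p["t"]; s=c[:,:2]/c[:,2:]; s=s*(1+p["k1"]*(s**2).sum(1,keepdims=True))
    K=p["intrinsics"]; return s*[K[0,0],K[1,1]]+[K[0,2],K[1,2]]
def unproj(p,uv,z):
    uv=np.atleast_2d(uv).astype(float); K=p["intrinsics"]
    s=cv2.undistortPoints(uv[:,None],K,np.array([p["k1"],0,0,0.]))[:,0]
    d=np.c_[s,np.ones(len(s))]@p["R"]; o=-p["R"].T@p["t"]
    return o+d*((z-o[2])/d[:,2])[:,None]
E
python3 - <<'E'
from h import *
out=[]
for n,b in(("top",[(290,140,75),(45,105,120)]),("side",[(250,225,75),(160,85,110)])):
    p=bot.grab_frame(n); im=p["img"][:,:,::-1]
    out.append(np.hstack([cv2.resize(im[y:y+w*3//4,x:x+w] if 0 else im[y:y+w,x:x+w],(400,400),interpolation=cv2.INTER_CUBIC)[:300 if 0 else 400] for x,y,w in b]))
    for q in("foot_rib","jig"):
      for d in bot.trace(q,p):
        m=d["region"].astype(np.uint8); ys,xs=np.nonzero(m); print(n,q,round(d["conf"],2),m.sum(),xs.mean().round(),ys.mean().round())
        c=max(cv2.findContours(m,0,2)[0],key=cv2.contourArea)[:,0]
        r=cv2.minAreaRect((unproj(p,c,0.011)[:,:2]*1000).astype(np.float32)); print(r)
o=np.vstack(out); cv2.imwrite("pics/c1.png",cv2.resize(o,(600,600)));
E
```

```text
top foot_rib 0.61 1990 329.0 181.0
((505.6000671386719, -231.37191772460938), (132.60113525390625, 76.6762924194336), 35.88777160644531)
top foot_rib 0.6 1101 397.0 176.0
((517.0704345703125, -387.9620666503906), (101.83732604980469, 60.294124603271484), 2.9944326877593994)
top foot_rib 0.59 3935 364.0 285.0
((277.57952880859375, -305.2725524902344), (192.7267608642578, 101.35105895996094), 57.7396240234375)
top jig 0.58 7770 110.0 172.0
((518.258544921875, 268.39947509765625), (238.38101196289062, 201.732421875), 16.100139617919922)
top jig 0.25 2802 111.0 178.0
((511.9126281738281, 254.27471923828125), (139.49838256835938, 108.70104217529297), 17.699495315551758)
side foot_rib 0.97 2156 286.0 263.0
((508.55908203125, -232.22930908203125), (146.87881469726562, 79.1534652709961), 36.05299758911133)
side foot_rib 0.97 1759 330.0 324.0
((519.4429321289062, -391.7214660644531), (108.99750518798828, 62.627288818359375), 3.969651222229004)
side foot_rib 0.65 6051 185.0 329.0
((284.6886901855469, -289.6174621582031), (219.8763427734375, 108.05237579345703), 58.1937370300293)
side jig 0.78 4009 220.0 132.0
((537.3356323242188, 327.68634033203125), (313.6663513183594, 325.1501159667969), 15.918564796447754)
```

View pics/c1.png

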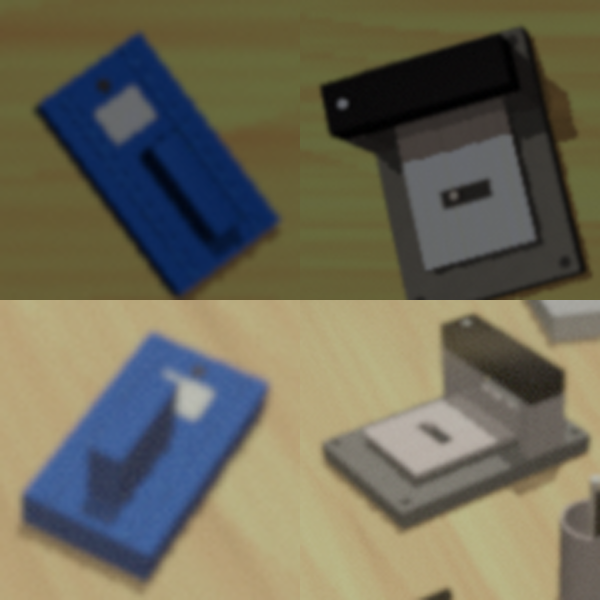

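The crop shows foot A with its tag and tongue end at the upper left of the top view, and the rib at about (337,189). In the jig's cross slot (about (111,182)) the bright pin tip sits left of centre at about (106,183). Now I'll turn these into positions.

Run:
```python
from h import *
p=bot.grab_frame("top"); s=bot.grab_frame("side")
f=lambda x,y:(45+(x-300)*.4,105+y*.4)
print("pin",unproj(p,f(453.5,196),.044))
sl=unproj(p,[f(442,198),f(491,188)],.036); print("slot",sl,sl.mean(0))
b=unproj(p,[f(427,270),f(540,240),f(516,135)],.036); d=np.diff(b,axis=0)[:,:2]; print("bed",b,np.linalg.norm(d,axis=1),np.arctan2(d[:,1],d[:,0]))
q=unproj(p,[f(586,270),f(526,30)],.022); d=(q[1]-q[0])[:2]; print("plinth",q,np.linalg.norm(d),np.arctan2(d[1],d[0]))
g=lambda x,y:(160+(x-300)*.36667,85+(y-300)*.36667)
q=unproj(s,[g(325,443),g(403,516),g(587,444)],.022); d=np.diff(q,axis=0)[:,:2]; print("plinth side",q,np.linalg.norm(d,axis=1),np.arctan2(d[:,1],d[:,0]))
sl=unproj(s,[g(421,427),g(449,440)],.036); print("slot side",sl,sl.mean(0))
# bridge top edge from top view front edge z=.108
r=unproj(p,[f(332,136),f(517,90)],.080); d=(r[0]-r[1])[:2]; print("lip",r,np.linalg.norm(d),np.arctan2(d[1],d[0])-np.pi/2)
# foot: tops
F=lambda x,y:(290+x*.25,140+y*.25)
r=unproj(p,[F(150,148),F(230,240)],.058);print("rib top?",r)
r=unproj(p,[F(38,108),F(140,36),F(280,218)],.022); d=np.diff(r,axis=0)[:,:2];print("plate",r,np.linalg.norm(d,axis=1),np.arctan2(d[:,1],d[:,0]))
for i in range(1):
  for c in (p,s):
    for q in("foot_rib","foot_tongue","jig","pin_tip","bridge_lip"): print(q,[(np.round(d["xyz"],3),round(d["conf"],2)) for d in bot.spot_point(q,c)][:3])
```

```text
pin [[0.49415135 0.25006346 0.044     ]]
slot [[0.49344624 0.26321977 0.036     ]
 [0.50225514 0.22032197 0.036     ]] [0.49785069 0.24177087 0.036     ]
bed [[0.43134674 0.27329458 0.036     ]
 [0.45766639 0.17566548 0.036     ]
 [0.54863012 0.20058602 0.036     ]] [0.10111461 0.09431561] [-1.30746837  0.26740024]
plinth [[0.43318088 0.13855663 0.022     ]
 [0.64731575 0.20104101 0.022     ]] 0.22306510625127757 0.28391619900409043
plinth side [[0.39622438 0.28128351 0.022     ]
 [0.43410124 0.13261407 0.022     ]
 [0.64218766 0.18391837 0.022     ]] [0.15341857 0.21431773] [-1.32133117  0.24173163]
slot side [[0.48967967 0.25296864 0.036     ]
 [0.50831375 0.21970581 0.036     ]] [0.49899671 0.23633723 0.036     ]
lip [[0.53940452 0.34426911 0.08      ]
 [0.57770509 0.18785283 0.08      ]] 0.16103721707303062 0.24013810703891147
rib top? [[ 0.50713645 -0.21858325  0.058     ]
 [ 0.45875092 -0.25970583  0.058     ]]
plate [[ 0.534532   -0.164575    0.022     ]
 [ 0.57530009 -0.2220619   0.022     ]
 [ 0.47408908 -0.29725449  0.022     ]] [0.07047539 0.12608566] [-0.95394139 -2.50263241]
foot_rib [(array([ 0.488, -0.246,  0.044]), 0.95), (array([ 0.529, -0.387,  0.034]), 0.85), (array([ 0.292, -0.28 ,  0.056]), 0.63)]
foot_tongue [(array([ 0.557, -0.192,  0.008]), 0.88), (array([ 0.473, -0.39 ,  0.007]), 0.74), (array([ 0.23 , -0.378,  0.021]), 0.57)]
jig [(array([0.499, 0.244, 0.   ]), 0.71)]
pin_tip [(array([0.494, 0.249, 0.048]), 0.45)]
bridge_lip [(array([0.556, 0.257, 0.082]), 0.89)]
foot_rib [(array([ 0.493, -0.246,  0.043]), 0.88), (array([ 0.293, -0.279,  0.053]), 0.71), (array([ 0.53 , -0.387,  0.028]), 0.56)]
foot_tongue [(array([ 0.561, -0.189,  0.013]), 0.97), (array([ 0.231, -0.382,  0.013]), 0.9)]
jig [(array([0.5  , 0.241, 0.002]), 0.7)]
pin_tip []
bridge_lip [(array([0.562, 0.258, 0.081]), 0.65)]
```

```bash
cat > plan.py <<'E'
from h import *
from scipy.spatial.transform import Rotation as Ro
def plan(xyz,yaw,n):
    s=bot.observe(); P=s["position"].copy(); R=Ro.from_euler("xyz",s["tool_rot"]); G=Ro.from_euler("xyz",[np.pi,0,yaw]); T=np.array(xyz,float)
    print("t",s["clock"],P.round(4),s["tool_rot"].round(4),"F",s["force"].round(1),"w",s["grip_width"],s["finger_force"])
    for k in range(n,0,-1):
        d=R.inv().apply((T-P)/k)*1000; d=d.round(0 if n>2 else 1)
        w=(R.inv()*G).as_rotvec(); w=(np.array([0,0,w[2]/k]) if n>3 else w/k).round(3)
        print([*map(float,d),*map(float,w)]); P=P+R.apply(d/1000); R=R*Ro.from_rotvec(w)
E
python3 -c "
from plan import *
plan([.491,-.244,.2],.63,22)"
```

```text
t 1.9 [0.2615 0.5676 0.3039] [-3.1415 -0.      2.7098] F [-0.5 -0.6  0.4] w 0.08566466188330484 0.0
[-25.0, -29.0, 5.0, 0.0, 0.0, 0.095]
[-28.0, -27.0, 5.0, 0.0, 0.0, 0.095]
[-30.0, -24.0, 5.0, 0.0, 0.0, 0.094]
[-32.0, -21.0, 5.0, 0.0, 0.0, 0.095]
[-34.0, -18.0, 5.0, 0.0, 0.0, 0.094]
[-35.0, -15.0, 5.0, 0.0, 0.0, 0.095]
[-37.0, -11.0, 5.0, 0.0, 0.0, 0.094]
[-38.0, -8.0, 5.0, 0.0, 0.0, 0.095]
[-38.0, -4.0, 5.0, 0.0, 0.0, 0.094]
[-38.0, -0.0, 5.0, 0.0, 0.0, 0.095]
[-38.0, 3.0, 4.0, 0.0, 0.0, 0.094]
[-38.0, 7.0, 5.0, 0.0, 0.0, 0.095]
[-37.0, 10.0, 4.0, 0.0, 0.0, 0.094]
[-36.0, 14.0, 5.0, 0.0, 0.0, 0.095]
[-34.0, 17.0, 4.0, 0.0, 0.0, 0.094]
[-33.0, 20.0, 5.0, 0.0, 0.0, 0.095]
[-30.0, 23.0, 4.0, 0.0, 0.0, 0.094]
[-28.0, 26.0, 5.0, 0.0, 0.0, 0.095]
[-26.0, 28.0, 4.0, 0.0, 0.0, 0.094]
[-23.0, 31.0, 5.0, 0.0, 0.0, 0.095]
[-19.0, 33.0, 4.0, 0.0, 0.0, 0.094]
[-17.0, 34.0, 5.0, 0.0, 0.0, 0.095]
```

```bash
python3 -m jog '[[[-25,-29,5,0,0,0.095,1],[-28,-27,5,0,0,0.095,1],[-30,-24,5,0,0,0.095,1],[-32,-21,5,0,0,0.095,1],[-34,-18,5,0,0,0.095,1]]]'
python3 -m jog '[[[-35,-15,5,0,0,0.095,1],[-37,-11,5,0,0,0.095,1],[-38,-8,5,0,0,0.095,1],[-38,-4,5,0,0,0.095,1],[-38,0,5,0,0,0.095,1]]]'
python3 -m jog '[[[-38,3,4,0,0,0.095,1],[-38,7,5,0,0,0.095,1],[-37,10,4,0,0,0.095,1],[-36,14,5,0,0,0.095,1],[-34,17,4,0,0,0.095,1]]]'
python3 -m jog '[[[-33,20,5,0,0,0.095,1],[-30,23,4,0,0,0.095,1],[-28,26,5,0,0,0.095,1],[-26,28,4,0,0,0.095,1],[-23,31,5,0,0,0.095,1]]]'
python3 -m jog '[[[-19,33,4,0,0,0.09,1],[-17,34,5,0,0,0.09,1],[0,0,0,0,0,0,1]]]'
python3 -c "
from plan import *
plan([.491,-.244,.16],.63,3)"
```

```text
clock: 2.4
position: [0.3141, 0.381, 0.2789]
tool_rot: [3.141, -0.0, 2.231]
force: [1.3, 0.6, -0.5]
grip_width: 0.0853
finger_force: 0.0
clock: 2.9
position: [0.3657, 0.1965, 0.254]
tool_rot: [3.141, -0.0, 1.756]
force: [1.2, -0.2, -0.1]
grip_width: 0.0855
finger_force: 0.0
clock: 3.4
position: [0.4171, 0.0117, 0.2319]
tool_rot: [3.141, -0.0, 1.281]
force: [0.9, 0.8, 0.5]
grip_width: 0.0854
finger_force: 0.0
clock: 3.9
position: [0.4671, -0.1732, 0.2089]
tool_rot: [3.141, -0.0, 0.806]
force: [0.6, 1.8, -1.0]
grip_width: 0.0854
finger_force: 0.0
clock: 4.2
position: [0.4873, -0.2494, 0.1996]
tool_rot: [3.139, 0.001, 0.622]
force: [-0.5, 0.4, 0.1]
grip_width: 0.0856
finger_force: 0.0
t 4.2 [ 0.4873 -0.2494  0.1996] [3.1393e+00 1.5000e-03 6.2220e-01] F [-0.5  0.4  0.1] w 0.08560375846736865 0.0
[2.0, -1.0, 13.0, 0.001, 0.0, -0.003]
[2.0, -1.0, 13.0, 0.001, 0.001, -0.002]
[2.0, -0.0, 14.0, 0.0, 0.0, -0.003]
```

```bash
python3 -m jog '[[[2,-1,30,0,0,-0.008,1],[2,-1,30,0,0,0,1],[1,0,20,0,0,0,1],[0,0,15,0,0,0,1],[0,0,0,0,0,0,1]]]'
python3 - <<'E'
from plan import *
plan([.491,-.244,.104],.63,1)
o=[]
for n,x,y,w in(("top",270,110,120),("side",220,180,140)):
    p=bot.grab_frame(n); o.append(cv2.resize(p["img"][y:y+w,x:x+w,::-1],(400,400)))
cv2.imwrite("pics/g1.png",np.hstack(o))
E
```

```text
clock: 4.7
position: [0.4895, -0.2399, 0.1036]
tool_rot: [-3.14, 0.001, 0.638]
force: [0.8, -0.9, 0.5]
grip_width: 0.0853
finger_force: 0.0
t 4.7 [ 0.4895 -0.2399  0.1036] [-3.1397e+00  1.2000e-03  6.3810e-01] F [ 0.8 -0.9  0.5] w 0.08530977503710069 0.0
[-1.2, 4.2, -0.4, -0.002, 0.001, 0.008]
```

View pics/g1.png

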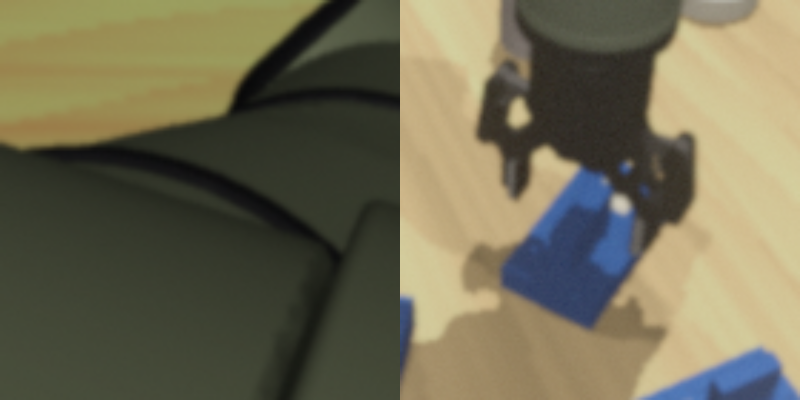

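The side crop shows the fingers straddling rib A on both sides (left tip (515,190), right tip (640,245) in the crop), with the tips above the plate. Centring, then closing.

```bash
python3 -m jog '[[[-1,4,0,0,0,0.008,1],[0,0,0,0,0,0,0.5],[0,0,0,0,0,0,0.3],[0,0,0,0,0,0,0.2],[0,0,0,0,0,0,0.1]]]' 60
python3 -m jog '[[[0,0,0,0,0,0,0],[0,0,0,0,0,0,0],[0,0,0,0,0,0,0]]]' 60
python3 -c "
from plan import *
plan([.491,-.244,.104],.63,1)"
```

```text
clock: 5.3
position: [0.4917, -0.2441, 0.1051]
tool_rot: [3.142, -0.0, 0.63]
force: [-0.1, 0.3, -0.4]
grip_width: 0.0283
finger_force: 0.0
clock: 5.6
position: [0.4916, -0.244, 0.1051]
tool_rot: [-3.141, -0.0, 0.63]
force: [-0.9, 1.0, 6.2]
grip_width: 0.0172
finger_force: 59.4
t 5.6 [ 0.4916 -0.244   0.1051] [-3.1415e+00 -1.0000e-04  6.2990e-01] F [-0.9  1.   6.2] w 0.017228493521115218 59.42198932170868
[-0.5, -0.4, 1.1, -0.0, -0.0, -0.0]
```

```bash
python3 -m jog '[[[0,0,-10,0,0,0,0],[0,0,-30,0,0,0,0],[0,0,-40,0,0,0,0],[0,0,-40,0,0,0,0],[0,0,0,0,0,0,0]]]'
python3 - <<'E'
from plan import *
p=bot.grab_frame("side")
s=bot.observe();print(s["position"],s["force"],s["grip_width"])
for q in("foot_rib","foot_tongue","foot_hole"): print(q,[(np.round(d["xyz"],3),round(d["conf"],2)) for d in bot.spot_point(q,p)])
plan([.35,.20,.25],.265,12)
cv2.imwrite("pics/l1.png",p["img"][:,:,::-1])
E
```

```text
clock: 6.1
position: [0.4928, -0.2451, 0.2296]
tool_rot: [3.136, -0.004, 0.629]
force: [-0.6, 0.2, -4.3]
grip_width: 0.0171
finger_force: 59.2
[ 0.49230802 -0.2443572   0.22722904] [-0.35364103 -0.13209406 -3.37592283] 0.016723374882362158
foot_rib [(array([ 0.294, -0.279,  0.053]), 0.92), (array([ 0.529, -0.39 ,  0.03 ]), 0.84), (array([ 0.495, -0.245,  0.165]), 0.83)]
foot_tongue [(array([ 0.471, -0.398,  0.009]), 0.7), (array([ 0.233, -0.381,  0.014]), 0.67), (array([ 0.564, -0.192,  0.139]), 0.59)]
foot_hole [(array([ 0.296, -0.277,  0.001]), 0.91), (array([ 0.532, -0.387,  0.   ]), 0.86), (array([ 0.493, -0.243,  0.125]), 0.84), (array([ 0.497, -0.244,  0.169]), 0.21)]
t 6.3 [ 0.4913 -0.2437  0.2241] [-3.1403e+00  7.0000e-04  6.3000e-01] F [-0.5  0.2 -2.3] w 0.01691880926820548 59.1592276096344
[12.0, -37.0, -2.0, 0.0, 0.0, 0.03]
[11.0, -37.0, -2.0, 0.0, 0.0, 0.03]
[10.0, -37.0, -2.0, 0.0, 0.0, 0.03]
[9.0, -38.0, -2.0, 0.0, 0.0, 0.031]
[8.0, -38.0, -2.0, 0.0, 0.0, 0.03]
[7.0, -38.0, -2.0, 0.0, 0.0, 0.031]
[5.0, -39.0, -2.0, 0.0, 0.0, 0.03]
[4.0, -39.0, -2.0, 0.0, 0.0, 0.031]
[3.0, -39.0, -2.0, 0.0, 0.0, 0.03]
[2.0, -39.0, -2.0, 0.0, 0.0, 0.031]
[1.0, -38.0, -3.0, 0.0, 0.0, 0.03]
[-0.0, -39.0, -2.0, 0.0, 0.0, 0.031]
```

View pics/l1.png

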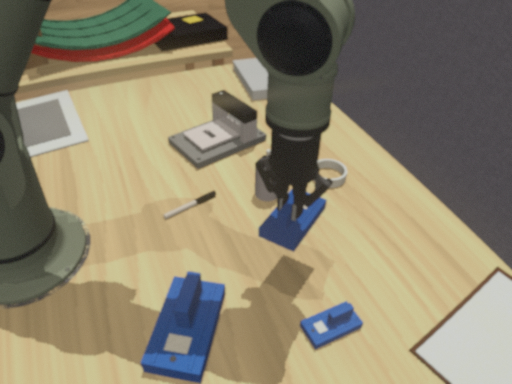

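```bash
python3 -m jog '[[[0,0,-25,0,0,0,0],[0,0,-30,0,0,0,0],[5,-15,-15,0,0,0.03,0],[12,-35,0,0,0,0.03,0],[10,-37,0,0,0,0.03,0]]]'
python3 -c "
from plan import *
plan([.41,.227,.25],.265,10)"
```

```text
clock: 6.8
position: [0.4647, -0.1562, 0.2941]
tool_rot: [-3.141, 0.001, 0.537]
force: [1.4, 0.9, -3.2]
grip_width: 0.0168
finger_force: 59.3
t 6.8 [ 0.4647 -0.1562  0.2941] [-3.1411e+00  1.4000e-03  5.3710e-01] F [ 1.4  0.9 -3.2] w 0.01675493818275617 59.32941198348999
[15.0, -36.0, 4.0, 0.0, 0.0, 0.027]
[14.0, -36.0, 4.0, 0.0, 0.0, 0.027]
[13.0, -36.0, 5.0, 0.0, 0.0, 0.027]
[12.0, -37.0, 4.0, 0.0, 0.0, 0.027]
[11.0, -37.0, 5.0, 0.0, 0.0, 0.027]
[10.0, -37.0, 4.0, 0.0, 0.0, 0.027]
[9.0, -38.0, 5.0, 0.0, 0.0, 0.028]
[8.0, -38.0, 4.0, 0.0, 0.0, 0.027]
[7.0, -38.0, 5.0, 0.0, 0.0, 0.028]
[5.0, -39.0, 4.0, 0.0, 0.0, 0.027]
```

```bash
python3 -m jog '[[[15,-36,0,0,0,0.027,0],[14,-36,0,0,0,0.027,0],[13,-36,0,0,0,0.027,0],[12,-37,4,0,0,0.027,0],[11,-37,8,0,0,0.027,0]]]'
python3 -m jog '[[[10,-37,8,0,0,0.027,0],[9,-38,8,0,0,0.027,0],[8,-38,8,0,0,0.027,0],[6,-38,8,0,0,0.027,0],[5,-38,0,0,0,0.027,0]]]'
python3 -m jog '[[[0,0,0,0,0,0,0],[0,0,0,0,0,0,0]]]'
python3 - <<'E'
from plan import *
o=[]
for n,x,y in(("top",20,60),("side",80,0)):
    p=bot.grab_frame(n); s=bot.observe();print(s["position"],s["tool_rot"],s["force"])
    for q in("foot_rib","foot_tongue","foot_hole"): print(q,[(np.round(d["xyz"],3),round(d["conf"],2)) for d in bot.spot_point(q,p) if d["xyz"][1]>0])
    o.append(cv2.resize(p["img"][y:y+200,x:x+200,::-1],(400,400)))
cv2.imwrite("pics/j1.png",np.hstack(o))
plan([.415,.229,.17],.265,4)
E
```

```text
clock: 7.3
position: [0.4372, 0.036, 0.2823]
tool_rot: [3.142, 0.001, 0.404]
force: [0.6, 0.6, -2.9]
grip_width: 0.0171
finger_force: 59.4
clock: 7.8
position: [0.4074, 0.2264, 0.2492]
tool_rot: [3.14, 0.003, 0.268]
force: [0.7, 0.3, -2.5]
grip_width: 0.0168
finger_force: 59.3
clock: 8.0
position: [0.4081, 0.2255, 0.2499]
tool_rot: [3.14, 0.002, 0.272]
force: [0.7, -0.4, -2.9]
grip_width: 0.0168
finger_force: 59.5
[0.40839241 0.2246698  0.25021702] [3.14034582e+00 1.33771010e-03 2.69890487e-01] [-0.02069666 -0.48731137 -2.82824688]
foot_rib [(array([0.404, 0.224, 0.186]), 0.87)]
foot_tongue [(array([0.489, 0.25 , 0.152]), 0.59)]
foot_hole [(array([0.403, 0.227, 0.145]), 0.93)]
[0.40884017 0.22440992 0.2508666 ] [3.14151082e+00 1.78428770e-04 2.68236130e-01] [ 0.22871256 -0.10546469 -2.78219566]
foot_rib [(array([0.411, 0.224, 0.187]), 0.75), (array([0.735, 0.001, 0.009]), 0.31)]
foot_tongue [(array([0.49 , 0.25 , 0.158]), 0.76)]
foot_hole [(array([0.405, 0.226, 0.148]), 0.6)]
t 8.4 [0.4088 0.2249 0.251 ] [-3.1415e+00 -1.0000e-04  2.6890e-01] F [ 0.3 -0.2 -2.5] w 0.016901684570036435 59.51128542423248
[2.0, -1.0, 20.0, 0.0, 0.0, 0.001]
[2.0, -0.0, 20.0, 0.0, 0.0, 0.001]
[2.0, -1.0, 20.0, 0.0, 0.0, 0.001]
[1.0, -0.0, 21.0, 0.0, 0.0, 0.001]
```

View pics/j1.png

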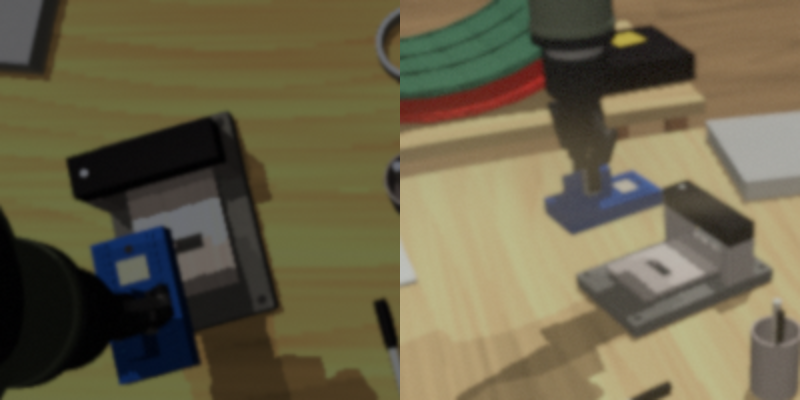

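```bash
python3 -m jog '[[[3,-1,25,0,0,0.003,0],[2,-1,25,0,0,0,0],[2,-1,25,0,0,0,0],[0,0,19,0,0,0,0],[0,0,0,0,0,0,0]]]'
python3 - <<'E'
from plan import *
o=[]
for n,x,y,w in(("top",50,100,130),("side",120,60,130)):
    p=bot.grab_frame(n); s=bot.observe();print(s["position"],s["tool_rot"],s["force"])
    for q in("foot_rib","foot_tongue","foot_hole","pin_tip"): print(q,[(np.round(d["xyz"],3),round(d["conf"],2)) for d in bot.spot_point(q,p) if d["xyz"][1]>0])
    im=cv2.resize(p["img"][y:y+w,x:x+w,::-1],(520,520),interpolation=cv2.INTER_CUBIC)
    # predicted plate-top outline if rib at TCP
    c,sn=np.cos(s["tool_rot"][2]),np.sin(s["tool_rot"][2]); z=s["position"][2]-.1051+.022
    L=np.array([[85,35],[85,-35],[-45,-35],[-45,35]])/1000
    W=np.c_[s["position"][0]+L[:,0]*c-L[:,1]*sn,s["position"][1]+L[:,0]*sn+L[:,1]*c,np.full(4,z)]
    uv=((proj(p,W)-[x,y]+.5)*4-.5).round().astype(np.int32); cv2.polylines(im,[uv],True,(0,0,255),1)
    o.append(cv2.resize(im,(400,400)) if 0 else im)
cv2.imwrite("pics/j2.png",cv2.resize(np.hstack(o),(800,400),interpolation=cv2.INTER_AREA));
E
```

```text
clock: 8.9
position: [0.414, 0.2294, 0.1553]
tool_rot: [3.14, 0.003, 0.266]
force: [0.3, -0.4, -1.4]
grip_width: 0.0167
finger_force: 59.5
[0.41448801 0.22947766 0.15655358] [3.14076896e+00 1.51272556e-03 2.65902643e-01] [-0.13489515  0.42272245 -1.78051299]
foot_rib [(array([0.414, 0.228, 0.092]), 0.58), (array([ 0.497,  0.246, -0.001]), 0.53)]
foot_tongue [(array([0.493, 0.253, 0.061]), 0.83)]
foot_hole [(array([0.41 , 0.23 , 0.052]), 0.56)]
pin_tip []
[0.4148827  0.23037917 0.15781322] [-3.14087777e+00 -1.35355981e-03  2.66958738e-01] [ 0.41550355 -0.09621027 -2.40374651]
foot_rib [(array([0.416, 0.23 , 0.097]), 0.75)]
foot_tongue []
foot_hole [(array([0.412, 0.234, 0.056]), 0.8)]
pin_tip [(array([0.379, 0.015, 0.004]), 0.2)]
```

View pics/j2.png

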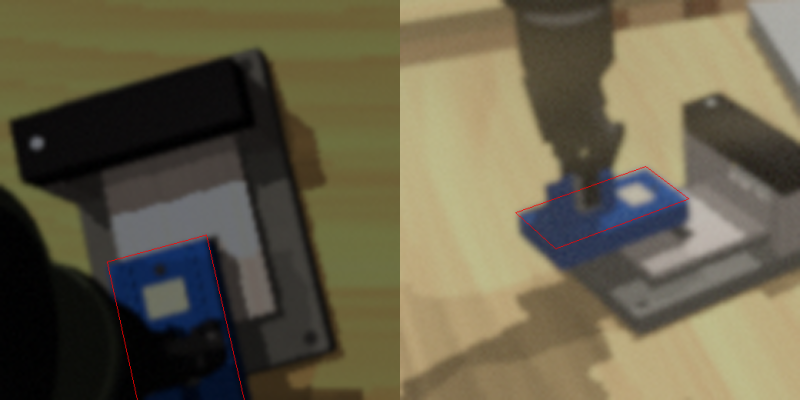

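The red outline, with the rib centre taken as the TCP, matches the plate in both views to within about 3 mm. The tongue edge at (108–212,240–262) in the crop runs parallel to the bridge. Sliding in.

```bash
python3 -c "
from plan import *
plan([.495,.2505,.157],.265,5)"
```

```text
t 9.4 [0.4146 0.2303 0.1573] [-3.1412e+00 -5.0000e-04  2.6700e-01] F [-0.4  0.4 -2.8] w 0.016645702693744446 59.520535469055176
[17.0, 0.0, 0.0, 0.0, 0.0, 0.0]
[16.0, 0.0, 0.0, 0.0, 0.0, 0.0]
[17.0, 1.0, 0.0, 0.0, 0.0, 0.001]
[16.0, 0.0, 0.0, 0.0, 0.0, 0.0]
[17.0, 1.0, 0.0, 0.0, 0.0, 0.001]
```

```bash
python3 -m jog '[[[17,0,0,0,0,0,0],[16,0,0,0,0,0,0],[17,1,0,0,0,0,0],[16,0,0,0,0,0,0],[17,1,0,0,0,0,0]]]'
python3 -m jog '[[[0,0,0,0,0,0,0],[0,0,0,0,0,0,0]]]'
python3 - <<'E'
from plan import *
o=[]
for n,x,y,w in(("top",50,100,130),("side",140,60,130)):
    p=bot.grab_frame(n); s=bot.observe();print(s["position"],s["tool_rot"],s["force"])
    for q in("foot_rib","foot_tongue","foot_hole","bridge_lip","jig"): print(q,[(np.round(d["xyz"],3),round(d["conf"],2)) for d in bot.spot_point(q,p) if d["xyz"][1]>0])
    im=cv2.resize(p["img"][y:y+w,x:x+w,::-1],(520,520),interpolation=cv2.INTER_CUBIC)
    c,sn=np.cos(s["tool_rot"][2]),np.sin(s["tool_rot"][2]); z=s["position"][2]-.1051+.022
    L=np.array([[85,35],[85,-35],[-45,-35],[-45,35]])/1000
    W=np.c_[s["position"][0]+L[:,0]*c-L[:,1]*sn,s["position"][1]+L[:,0]*sn+L[:,1]*c,np.full(4,z)]
    uv=((proj(p,W)-[x,y]+.5)*4-.5).round().astype(np.int32); cv2.polylines(im,[uv],True,(0,0,255),1)
    o.append(im)
cv2.imwrite("pics/j3.png",cv2.resize(np.hstack(o),(800,400),interpolation=cv2.INTER_AREA));
E
```

```text
clock: 9.9
position: [0.4957, 0.2503, 0.157]
tool_rot: [-3.142, 0.0, 0.267]
force: [0.0, -0.2, -3.1]
grip_width: 0.0168
finger_force: 59.6
clock: 10.1
position: [0.4949, 0.2498, 0.1568]
tool_rot: [3.141, 0.0, 0.267]
force: [0.3, -0.4, -2.4]
grip_width: 0.017
finger_force: 59.6
[0.49463552 0.24986392 0.15679444] [3.14151448e+00 6.67651963e-04 2.66703545e-01] [-0.34256913 -0.74381743 -2.16088007]
foot_rib [(array([0.491, 0.251, 0.094]), 0.81)]
foot_tongue [(array([0.575, 0.273, 0.06 ]), 0.74)]
foot_hole [(array([0.491, 0.252, 0.053]), 0.97), (array([0.5  , 0.245, 0.002]), 0.37)]
bridge_lip [(array([0.559, 0.256, 0.084]), 0.88)]
jig [(array([0.498, 0.243, 0.002]), 0.75)]
[0.49495464 0.25008694 0.15698409] [-3.14147168e+00  1.67287017e-05  2.66933857e-01] [ 0.61164638  0.30787149 -2.01512338]
foot_rib [(array([0.494, 0.25 , 0.095]), 0.82)]
foot_tongue [(array([0.58 , 0.275, 0.063]), 0.75), (array([0.378, 0.01 , 0.003]), 0.2)]
foot_hole [(array([0.491, 0.253, 0.053]), 0.91)]
bridge_lip [(array([0.563, 0.259, 0.082]), 0.7)]
jig [(array([0.498, 0.24 , 0.002]), 0.77)]
```

View pics/j3.png

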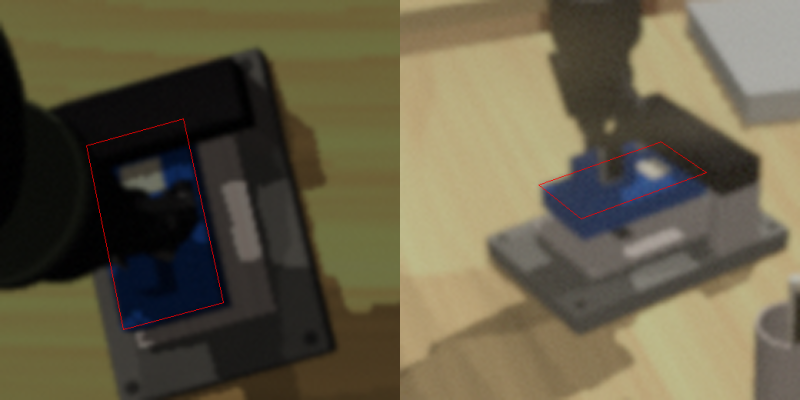

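The crops show the tongue tucked under the bridge, square with it, and the foot over the bed. Now a gentle descent while watching the force.

```bash
python3 -m jog '[[[0,0,4,0,0,0,0],[0,0,3,0,0,0,0],[0,0,2,0,0,0,0],[0,0,0,0,0,0,0]]]'
python3 -m jog '[[[0,0,2,0,0,0,0],[0,0,0,0,0,0,0],[0,0,0,0,0,0,0]]]'
```

```text
clock: 11.1
position: [0.495, 0.2499, 0.1475]
tool_rot: [3.141, 0.001, 0.267]
force: [-0.0, -0.1, -2.7]
grip_width: 0.017
finger_force: 59.6
clock: 11.4
position: [0.4952, 0.25, 0.1459]
tool_rot: [3.142, 0.0, 0.267]
force: [-0.4, -0.3, -2.8]
grip_width: 0.0167
finger_force: 59.6
```

```bash
python3 -m jog '[[[0,0,2,0,0,0,0],[0,0,0,0,0,0,0],[0,0,0,0,0,0,0]]]'
python3 -m jog '[[[0,0,2,0,0,0,0],[0,0,0,0,0,0,0],[0,0,0,0,0,0,0]]]'
```

```text
clock: 11.7
position: [0.4952, 0.25, 0.1439]
tool_rot: [3.142, 0.0, 0.267]
force: [0.8, -0.1, -1.9]
grip_width: 0.017
finger_force: 59.6
clock: 12.0
position: [0.4951, 0.25, 0.1418]
tool_rot: [3.142, 0.0, 0.267]
force: [-0.6, 0.5, -2.4]
grip_width: 0.0171
finger_force: 59.6
```

No contact with the underside about 7 mm below the tip height, so the hole is over the pin. Now pressing.

```bash
for i in 1; do python3 -m jog '[[[0,0,2,0,0,0,0],[0,0,0,0,0,0,0],[0,0,0,0,0,0,0]]]'; done
python3 -m jog '[[[0,0,2,0,0,0,0],[0,0,0,0,0,0,0],[0,0,0,0,0,0,0]]]'
```

```text
clock: 12.3
position: [0.4953, 0.2501, 0.14]
tool_rot: [-3.141, -0.0, 0.267]
force: [-1.8, -0.5, 2.0]
grip_width: 0.0166
finger_force: 60.3
clock: 12.6
position: [0.4953, 0.2501, 0.1379]
tool_rot: [-3.142, -0.0, 0.267]
force: [0.2, 1.0, 4.6]
grip_width: 0.0171
finger_force: 60.5
```

```bash
python3 -m jog '[[[0,0,2,0,0,0,0],[0,0,0,0,0,0,0],[0,0,0,0,0,0,0]]]'
python3 -m jog '[[[0,0,1.5,0,0,0,0],[0,0,0,0,0,0,0],[0,0,0,0,0,0,0]]]'
```

```text
clock: 12.9
position: [0.4953, 0.25, 0.1359]
tool_rot: [-3.142, -0.0, 0.267]
force: [-0.6, -0.8, 4.8]
grip_width: 0.017
finger_force: 60.7
clock: 13.2
position: [0.4953, 0.2501, 0.135]
tool_rot: [-3.141, -0.0, 0.267]
force: [-4.6, -0.8, 18.7]
grip_width: 0.017
finger_force: 62.5
```

The foot bottomed at TCP z 0.135, as predicted, with the force jumping to about 20 N. One check of the pose, then hand in.

Run:
```python
from plan import *
for n in("top","side"):
    p=bot.grab_frame(n)
    for q in("foot_rib","foot_tongue"): print(n,q,[(np.round(d["xyz"],3),round(d["conf"],2)) for d in bot.spot_point(q,p) if d["xyz"][1]>.1])
s=bot.observe(); print(s["clock"],s["position"],s["force"],s["moment"],s["finger_force"])
```

```text
top foot_rib [(array([0.495, 0.252, 0.07 ]), 0.8)]
top foot_tongue [(array([0.576, 0.271, 0.04 ]), 0.79)]
side foot_rib [(array([0.498, 0.246, 0.07 ]), 0.77)]
side foot_tongue [(array([0.581, 0.279, 0.043]), 0.87)]
13.5 [0.49532399 0.25008719 0.13502176] [-3.90069566 -1.22966312 18.4008047 ] [-0.31780723  0.95709722 -0.01242769] 62.510772943496704
```

Rib z is 0.070 (26 mm above the tip), the tongue is level, and the foot is still held and pressed.

```bash
python3 -c "
from workcell import bot
print(bot.job_done())"
```

```text
the job is handed in; nothing more can be done
None
```

I handed the job in with the middle-sized blue foot over the pin, its tongue under the bridge, and the bed pressed to the bottom at about 20 N with the gripper still holding; the hand-in returned no verdict, and I did not re-check the marker, tape roll or cup by camera.

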